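# Set the analyser's air pressure and lock the regulator

## Robot

A 6-joint arm with a two-finger parallel gripper is mounted at the origin on the work surface. World frame = base frame: x ahead of the robot, y to its left, z up, the work surface at z = 0. Lengths are in m, angles in rad, forces in N, time in s.
With the tool pointing down it reaches from about 0.35 to 0.875 m from the base axis. Payload 15.5 kg.
Tool frame: the origin (TCP) lies midway between the tips of the shut fingers; the grasp point (between the pads) lies 19 mm behind it; z points along the fingers, y is the direction in which the jaws open and shut (so a half turn about z gives the same grasp; the last joint's range is limited). The gripper opens to 85 mm and grips with 20 to 120 N. Pads are 22 mm wide; open, the fingers measure 114 mm over their backs; the gripper's body (76 mm by 85 mm) begins 54 mm behind the grasp point. The pads swing forward as they close: fully open they stand 13 mm farther back than shut.
Start: joints at [-1.306, 0.494, 1.345, -0, 1.302, -0.096], TCP at [0.22, -0.585, 0.231] pointing down, gripper open.
Joint ranges: [-2.91, 2.91], [-0.82, 2.16], [0.22, 2.67], [-1.22, 4.37], [0.12, 2.79], [-3.08, 3.08]. Speed limits (rad/s): [1.89, 1.89, 2.57, 3.01, 3.01, 3.01].

## Interface

Orientations are given as a rotation vector (axis times angle).
In Python, from rig import ctrl, vision, sign_off gives the robot as it stands.
- The arm moves only by the tool send_rows, never from a script. Its argument "series" is a list of rows, each a list of 6 numbers: the shift along the tool's x, y, z in m, then the turn, a rotation vector about the tool's x, y, z in degrees. A call has 1 to 5 rows; each row is the pose to reach, as a shift and turn from the pose measured when the call began, along the tool's axes at that moment; what a row does not reach only later rows make up. A row lasts 1/12 s, in which the tool goes at most 41.7 mm and 7.16 degrees, less where a joint would pass 70% of its speed; a pose out of reach is approached as far as the arm can. A call with a gripper value outside its range is refused whole. "fingers" is the finger opening in m, from 0 to 0.0854, set as the call begins (left out, the last holds). The fingers move at their own pace and stop on an object; the grip force is fixed at half the most. Time passes only in rows, so rows that repeat a pose let the fingers close. It gives the time, the measured TCP pose, the force and the opening at its end, in the units of the state.
- ctrl.observe(): the state, without advancing time (a new reading comes with each control period).
- vision.grab_frame(name): name is "scene" or "top"; returns the picture (480x640x3 uint8, red, green, blue); there is no depth.
- vision.get_calibration(name): a dict with "intrinsics" (3x3 intrinsics, pixels), "cam_to_world" (4x4, takes a point from camera to world coordinates). Camera axes: x right, y down, z forward; pixel columns grow to the right and rows downward; lengths in m; the calibration is good to about 2 mm. A picture is of the moment at which its call begins. get_calibration takes no time and is no camera call.
- sign_off(): hands the job in, once; it reports no verdict.
The state is a dict: "time": time; "joints": joint angles; "joint_velocities": joint speeds; "effort": joint torques, N m; "tool_pos": TCP position; "tool_rot": TCP orientation; "wrist_force": force on the tool from outside, world axes, zero at the start; "torque": the same for the moment, N m; "width": opening from 0.0 (shut) to 1.0 (fully open).
Only numpy, scipy, OpenCV 4.12 (cv2) and the standard library are available. Lean on these libraries where they do the work, as an engineer would, in place of code of your own. Each camera call takes 0.05 s, during which the arm holds its last target.

## Task

Set the air pressure of the analyser's supply unit: turn the regulator's black knob clockwise until the gauge needle stands in the green sector, with the lock ring still loose. Then turn the blue lock ring below the knob clockwise until it is firmly tight, without forcing it, so that the needle is held in the green. Do not press on the gauge or move the things that stand around, and let go at the end.

Things in the scene. Friction and masses are not known exactly. Their poses are not given: they have to be found in the camera images.
- regulator: Air supply unit fixed to the bench: cream cabinet, top 45 mm up, x -65 to 65, y -75 to 160 mm; on it a 50 mm square aluminium regulator to 95 mm, then a grey bonnet (40 mm dia) to 125 mm. Origin: on the vertical axis of regulator, ring and knob, at bench level. z up; the gauge lies towards its +y. Position and yaw vary; it cannot be moved.
- gauge: Round pressure gauge, 80 mm dia, 27 mm thick, lying face up 100 mm from the regulator's axis along the unit's +y. Origin: centre of its glass, 95 mm above the bench, lower than everything to be gripped. Glass: do not press on it. White dial; the needle turns clockwise over it as the pressure rises. z up.
- knob: Black ribbed round adjusting knob on a vertical stem, 32 mm dia, 32 mm tall (147 to 179 mm above the bench), white line on top. Origin: centre of its underside; its x runs along the white line, z up. Turning it clockwise from above raises the needle; the needle turns 0.8 rad per rad of knob. It turns both ways at 0.09 N m and stays where left, unless the lock ring is tight.
- knob_grip (a point): On the knob's axis 168 mm above the bench, 11 mm below the knob's top: a good grip height. The lock ring's top is 25 mm lower and wider than the knob, so fingertips reaching more than 23 mm below this point would touch the ring.
- ring_grip (a point): On the lock ring's axis, 136 mm above the bench. The ring is blue, finely ribbed, round, 52 mm dia, 18 mm tall (125 to 143 mm), right below the knob: grip it across with open fingers reaching down past the knob, whose top is 43 mm above this point. Fingertips have free room beside the bonnet down to 100 mm above the bench.
- needle_tip (a point): Tip of the gauge's black needle, 30 mm from the gauge's centre. Seen from above its direction turns clockwise as the knob turns clockwise. At the start it stands 0.6 to 1.9 rad anticlockwise of the green sector's middle.
- mark_tip (a point): Middle of the green sector on the dial (the wanted pressure), 30 mm from the gauge's centre, at the needle tip's height; the sector reaches 0.13 rad to either side. It is already set: it cannot be moved. Needle tip within 4.5 mm of this point (0.15 rad): in the green.
- collet: Hidden collet round the stem. The ring (clockwise from above) runs 0.15 to 1.4 rad, unknown, at 0.12 N m before the collet meets the stem; then the torque to turn it climbs 0.06 in the first 0.1 rad, then 1.1 N m per rad. Tight at 0.2 N m (collet 10 N), best 0.3 to 0.5, overtight at 0.62 (78 N). The 0.12 is friction: at rest it may act either way. It stays as left; the knob does not turn with it.
- tip_box: Bystander: loose pipette tip box, blue base and white lid, 120 x 80 x 72 mm; origin at the centre of its underside. Stands about 185 mm from the regulator's axis towards the unit's -y.
- tube_rack: Bystander: loose black rack of capped sample tubes, 130 x 70 x 100 mm; origin at the centre of its underside. Stands about 155 mm from the regulator's axis towards the unit's +x.
- reagent_bottle: Bystander: loose white bottle with blue cap, 64 mm dia, 130 mm tall; origin at the centre of its underside. Stands about 240 mm from the regulator's axis towards the unit's +y.

How it is judged:
On the way, in this order (a step that is already met when the one before it is completed fails the run):
1. the needle stands in the green sector while the lock ring is still loose (distance between needle_tip and mark_tip below 0.0045 m and contact force between collet and knob below 4 N), for 0.2 s.
2. the lock ring is tight: the collet grips the knob's stem with more than 10 N, the needle still in the green (distance between needle_tip and mark_tip below 0.0045 m and contact force between collet and knob above 10 N), for 0.2 s.
At the end, for the whole second after the job is handed in: The needle tip is within 4.5 mm of the middle of the green sector and the lock ring is tight (the collet grips the knob's stem with more than 10 N, after letting go) (all of step 2); the robot touches nothing.
It fails at once if the lock ring is overtightened: the collet grips with more than 78 N (contact force between collet and knob above 78 N).
It fails at once if the gauge is pressed by the robot with more than 6 N (contact force between any of the fingers, the arm and gauge above 6 N).
It fails at once if a bystander is shoved more than 15 mm or tipped (distance of any of tip_box, tube_rack, reagent_bottle from where it was at the start of the episode above 0.015 m or angle between any of tip_box, tube_rack, reagent_bottle's own z axis and vertical above 0.2 rad).
It also fails if it takes over 72 s, if anything falls off the work surface, if the arm or the gripper's body presses on something with over 40 N, if the wrist force passes 120 N, or if a joint passes its speed limit or range.

## Working session

There is one attempt and no reset: what is moved stays moved. The work goes in short steps, Python scripts to look and compute and a tool call to move; the robot and the scene stay as the last step left them, time stands still between calls to the robot, and variables do not carry over. Pictures are saved under pics/ and viewed, and the job is handed in when it is done.

Besides the shell and the picture viewer there is one more tool, called after ">>>" as a command line: name --pt "numbers of a row" for each row, then --argument value for the rest. send_rows: Moves the arm, as the interface text tells. Its arguments: {"type":"object","properties":{"series":{"type":"array"},"fingers":{"type":"number"}},"required":["series"]}

```bash
ls; mkdir -p pics
python3 - <<'E'
from rig import ctrl, vision
import cv2,numpy as np
for n in ("scene","top"):
    f=vision.grab_frame(n); cv2.imwrite(f"pics/{n}0.png",f[:,:,::-1])
    c=vision.get_calibration(n); print(n,np.round(c["intrinsics"],1).tolist(),np.round(c["cam_to_world"],3).tolist())
print(ctrl.observe())
E
```

```text
pics
scene [[452.8, 0.0, 319.9], [0.0, 452.8, 243.7], [0.0, 0.0, 1.0]] [[0.765, 0.457, -0.453, 0.947], [0.644, -0.552, 0.53, -0.333], [-0.008, -0.697, -0.717, 0.688], [0.0, 0.0, 0.0, 1.0]]
top [[542.6, 0.0, 322.0], [0.0, 542.6, 251.0], [0.0, 0.0, 1.0]] [[0.011, -0.989, 0.148, 0.437], [-1.0, -0.012, -0.0, 0.099], [0.002, -0.148, -0.989, 1.149], [0.0, 0.0, 0.0, 1.0]]
{'time': 0.1, 'joints': array([-1.30650847e+00,  4.94077633e-01,  1.34599056e+00, -1.28789691e-05,
        1.30253120e+00, -9.54631209e-02]), 'joint_velocities': array([ 0.00051271, -0.00202966, -0.00076807,  0.00048763, -0.00019862,
       -0.0001343 ]), 'effort': array([ 2.41462156e-03, -8.83588529e+01, -3.84558535e+01,  9.38002495e-05,
        5.29314042e-03, -5.88762958e-07]), 'tool_pos': array([ 0.21997006, -0.58470053,  0.23081352]), 'tool_rot': array([-3.08991922e+00, -5.61879137e-01,  1.52715575e-04]), 'wrist_force': array([-0.10548848,  0.21485   ,  0.52265656]), 'torque': array([ 0.01729612,  0.0198917 , -0.01519471]), 'width': 0.9977915739344582}
```

View pics/scene0.png

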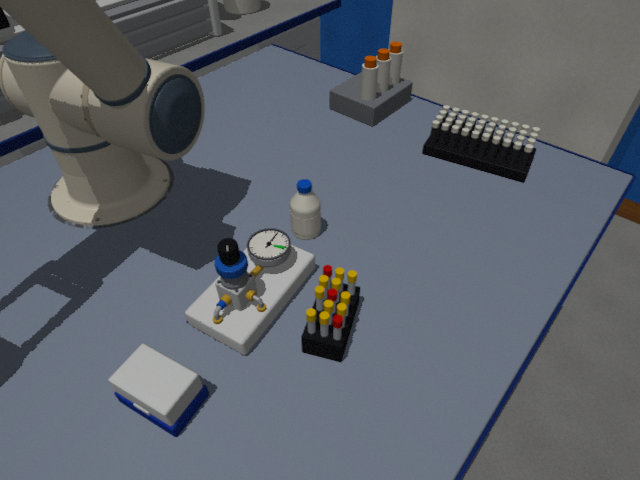

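View pics/top0.png

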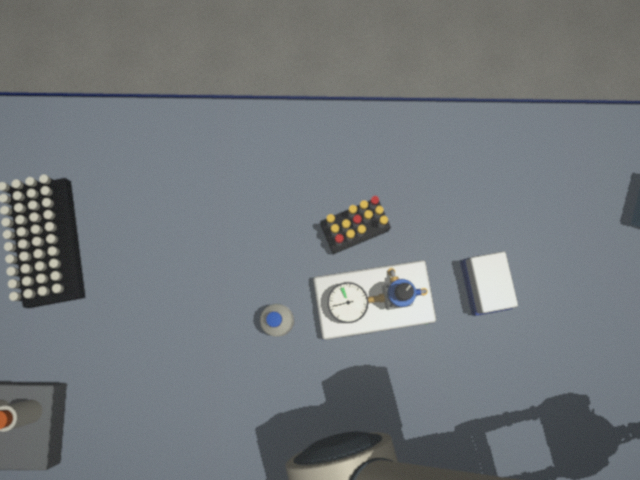

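The scene view shows the regulator (knob at about 229,250, gauge at 269,246). In the top view the knob/ring is near (402,291) and the gauge near (348,302), with its green sector near (343,292). Next I'll measure these.

```bash
cat > h.py <<'E'
from rig import ctrl, vision
import cv2,numpy as np
def ray(n,u,v):
    c=vision.get_calibration(n);K=np.array(c["intrinsics"]);T=np.array(c["cam_to_world"])
    d=T[:3,:3]@np.linalg.solve(K,[u,v,1.]);return T[:3,3],d
def onz(n,u,v,z):
    o,d=ray(n,u,v);return o+d*(z-o[2])/d[2]
def proj(n,p):
    c=vision.get_calibration(n);K=np.array(c["intrinsics"]);T=np.array(c["cam_to_world"])
    q=K@(T[:3,:3].T@(np.array(p)-T[:3,3]));return q[:2]/q[2]
def crop(f,x0,y0,w,h,k,name):
    cv2.imwrite(name,cv2.resize(f[y0:y0+h,x0:x0+w,::-1],None,fx=k,fy=k,interpolation=cv2.INTER_CUBIC))
E
python3 - <<'E'
from h import *
f=cv2.imread("pics/top0.png")[:,:,::-1]; s=cv2.imread("pics/scene0.png")[:,:,::-1]
crop(f,310,255,130,90,6,"pics/topc.png"); crop(s,180,215,130,100,6,"pics/scenec.png")
def mask(im,lo,hi): return cv2.inRange(cv2.cvtColor(np.ascontiguousarray(im),cv2.COLOR_RGB2HSV),lo,hi)
def blobs(im,lo,hi,box):
    m=mask(im,lo,hi);x0,y0,x1,y1=box;z=np.zeros_like(m);z[y0:y1,x0:x1]=m[y0:y1,x0:x1]
    for c in cv2.findContours(z,0,1)[0]:
        if cv2.contourArea(c)>4:
            print(cv2.contourArea(c),cv2.minEnclosingCircle(c),cv2.minAreaRect(c))
print("blue top");blobs(f,(100,120,50),(130,255,255),(370,260,440,330))
print("green top");blobs(f,(45,100,50),(85,255,255),(310,260,440,340))
print("cabinet top");blobs(f,(0,0,170),(180,60,255),(300,250,445,345))
print("green sc");blobs(s,(45,100,50),(85,255,255),(180,200,320,300))
print("blue sc");blobs(s,(100,120,50),(130,255,255),(200,230,260,300))
E
```

```text
blue top
9.0 ((417.1363525390625, 291.9545593261719), 2.1369643211364746) ((417.0, 291.5), (3.0, 4.0), 90.0)
green top
cabinet top
6859.5 ((374.75067138671875, 299.71240234375), 63.573429107666016) ((374.91046142578125, 299.3673400878906), (62.27199172973633, 113.96370697021484), 81.17961883544922)
green sc
14.5 ((278.5, 246.0), 5.590270042419434) ((278.4459533691406, 246.32432556152344), (11.179131507873535, 2.46598482131958), 9.462322235107422)
blue sc
459.5 ((230.6629638671875, 263.0407409667969), 16.454198837280273) ((231.0399932861328, 265.2799987792969), (26.02153205871582, 31.961227416992188), 81.8698959350586)
```

View pics/topc.png

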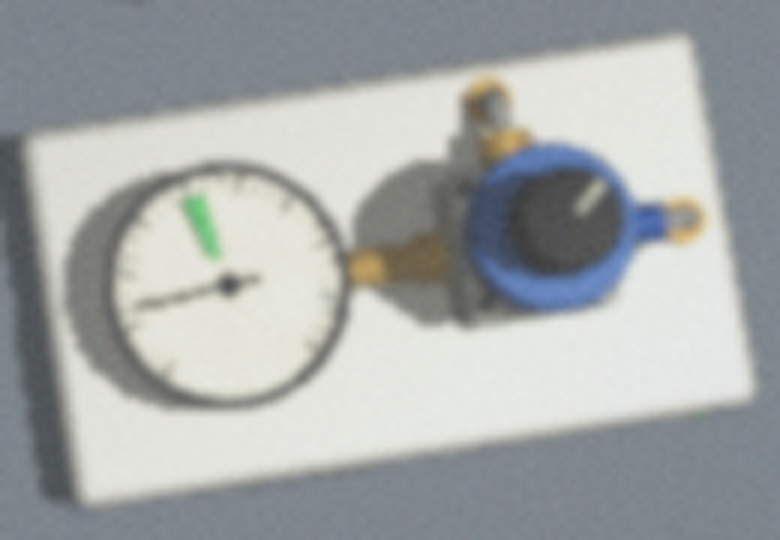

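View pics/scenec.png

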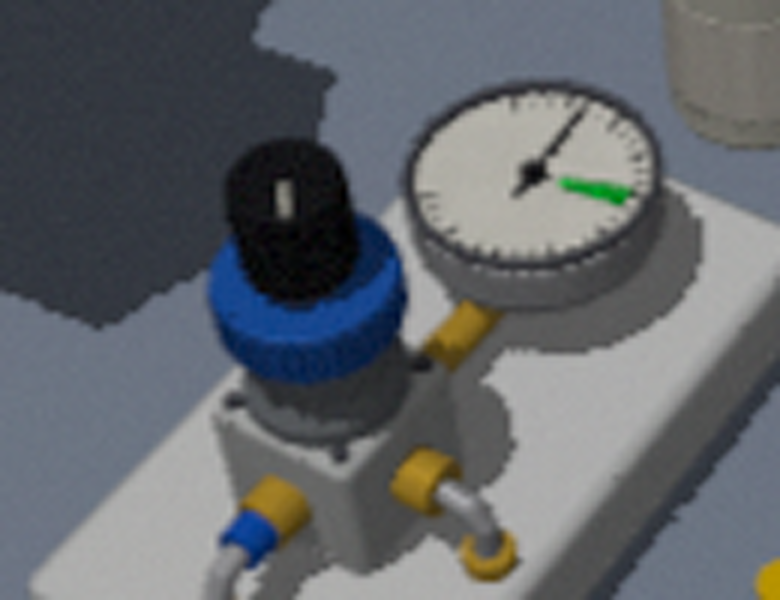

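Run:
```python
from h import *
f=cv2.imread("pics/top0.png")[:,:,::-1]; s=cv2.imread("pics/scene0.png")[:,:,::-1]
def big(im,b,k=6): return cv2.resize(np.ascontiguousarray(im[b[1]:b[3],b[0]:b[2]]),None,fx=k,fy=k,interpolation=cv2.INTER_CUBIC)
def back(b,x,y,k=6): return b[0]+(x+.5)/k-.5,b[1]+(y+.5)/k-.5
def fit(im,b,lo,hi,tag,amin=300):
    B=big(im,b);m=cv2.inRange(cv2.cvtColor(B,cv2.COLOR_RGB2HSV),lo,hi)
    cs=[c for c in cv2.findContours(m,0,1)[0] if cv2.contourArea(c)>amin]
    for c in cs:
        M=cv2.moments(c);(x,y),r=cv2.minEnclosingCircle(c)
        print(tag,"cent",np.round(back(b,M['m10']/M['m00'],M['m01']/M['m00']),2),"circ",np.round(back(b,x,y),2),round(r/6,2),cv2.boundingRect(c))
    return m
tb=(310,255,440,345)
m=fit(f,tb,(105,90,40),(125,255,255),"ring")
m2=fit(f,tb,(40,50,40),(85,255,255),"green",100)
m3=fit(f,tb,(0,0,0),(180,255,75),"dark",100)
cv2.imwrite("pics/m.png",np.hstack([m[::2,::2],m3[::2,::2]]))
g=onz("top",*back(tb,230,286),.095);n=onz("top",*back(tb,137,305),.095);k=onz("top",*back(tb,200,215),.095)
print("gauge",g,"needle",n-g,"green",k-g)
for t,c in(("n",n),("k",k)):d=c-g;print(t,np.arctan2(d[1],d[0]),np.hypot(*d[:2]))
print("ring circle", onz("top",*back(tb,551,227),.143), "knobtop",onz("top",*back(tb,573,215),.179))
```

```text
ring cent [404.9  299.04] circ [404.5 294. ] 15.85 (476, 178, 188, 130)
ring cent [399.34 282.14] circ [400.67 284.5 ] 10.14 (486, 148, 122, 42)
green cent [343.34 291.86] circ [343.25 292.42] 5.45 (184, 196, 36, 62)
dark cent [397.81 292.02] circ [401.31 291.4 ] 8.05 (508, 174, 60, 96)
gauge [0.49540356 0.04739922 0.095     ] needle [-0.00645894  0.02998104  0.        ] green [0.02282393 0.0098197  0.        ]
n 1.7829872612555802 0.030668887819944698
k 0.4062979205093214 0.024846695536900863
ring circle [ 0.51207741 -0.04940596  0.143     ] knobtop [ 0.51304743 -0.05069497  0.179     ]
```

View pics/m.png

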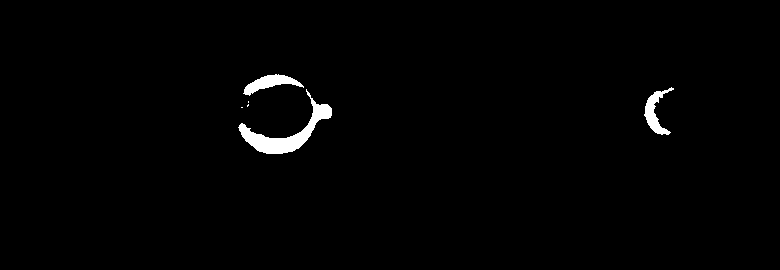

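Run:
```python
from h import *
s=cv2.imread("pics/scene0.png"); t=cv2.imread("pics/top0.png")
a=np.array([.5122,-.05]);g=np.array([.4954,.0474])
def dr(im,n,b,out):
    k=6;B=cv2.resize(im[b[1]:b[3],b[0]:b[2]],None,fx=k,fy=k,interpolation=cv2.INTER_CUBIC)
    for c,r,z,col in((a,.026,.143,(0,255,255)),(a,.016,.179,(0,0,255)),(g,.04,.095,(255,0,255)),(g,.03,.095,(255,0,255))):
        p=np.array([[((proj(n,[c[0]+r*np.cos(q),c[1]+r*np.sin(q),z])-b[:2]+.5)*k-.5)] for q in np.linspace(0,2*np.pi,80)])
        cv2.polylines(B,[p.astype(int).reshape(-1,1,2)],True,col,1)
    cv2.imwrite(out,B)
dr(s,"scene",(180,215,310,315),"pics/s1.png");dr(t,"top",(310,255,440,345),"pics/t1.png")
```

```text
(no output)
```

View pics/s1.png

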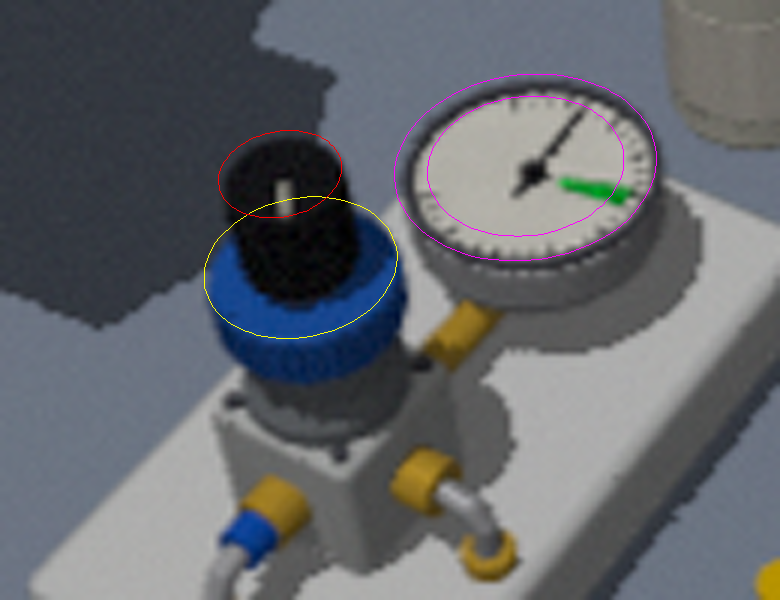

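View pics/t1.png

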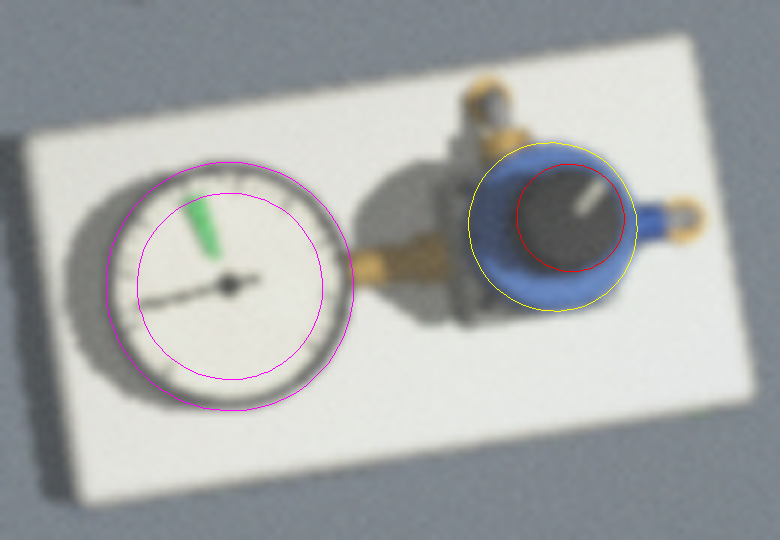

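Both overlays agree to within about 2 mm, with the scene view reading a little farther in +x. Taking the mean puts the axis at about (0.5135, -0.050). The needle needs about 1.38 rad clockwise, so the knob needs about 1.72 rad.

```bash
cat >> h.py <<'E'
from scipy.spatial.transform import Rotation as R
def st():
    o=ctrl.observe();r=R.from_rotvec(o["tool_rot"]).as_matrix()
    print("t",round(o["time"],2),"pos",np.round(o["tool_pos"],4),"xyaw",round(float(np.arctan2(r[1,0],r[0,0])),4),"z",np.round(r[:,2],4),"j6",np.round(o["joints"],2)[[0,5]],"F",np.round(o["wrist_force"],2),"T",np.round(o["torque"],3),"w",round(o["width"],3));return o,r
def delta(pos,yaw):
    o,r=st();d=r.T@(np.array(pos)-o["tool_pos"])
    x=np.array([np.cos(yaw),np.sin(yaw),0]);z=np.array([0,0,-1.]);Rt=np.stack([x,np.cross(z,x),z],1)
    print("shift",np.round(d,4),"turn deg",np.round(np.degrees(R.from_matrix(r.T@Rt).as_rotvec()),2))
E
python3 -c "
from h import *
delta([.5135,-.05,.235],1.41)"
```

```text
t 0.1 pos [ 0.22   -0.5847  0.2308] xyaw 0.3598 z [-3.e-04  1.e-03 -1.e+00] j6 [-1.31 -0.1 ] F [-0.11  0.21  0.52] T [ 0.017  0.02  -0.015] w 0.998
shift [ 0.463  -0.3971 -0.0037] turn deg [-5.000e-02 -3.000e-02 -6.017e+01]
```

>>> send_rows --pt "0.03 -0.026 -0.004 0 0 -4" --pt "0.06 -0.051 -0.004 0 0 -8" --pt "0.09 -0.077 -0.004 0 0 -12" --pt "0.12 -0.103 -0.004 0 0 -16" --pt "0.15 -0.129 -0.004 0 0 -20" --fingers 0.0854

```text
time: 0.52
tool_pos: [0.3153, -0.4093, 0.2347]
tool_rot: [-2.943, -1.094, -0.0]
wrist_force: [1.4, -0.3, 0.3]
width: 0.999
```

```bash
python3 -c "
from h import *
delta([.5135,-.05,.235],1.41)"
```

```text
t 0.52 pos [ 0.3153 -0.4093  0.2347] xyaw 0.7118 z [-4.0e-04  1.5e-03 -1.0e+00] j6 [-1.03 -0.17] F [ 1.37 -0.33  0.29] T [-0.064 -0.022  0.001] w 0.999
shift [ 3.848e-01 -1.426e-01  1.000e-04] turn deg [ -0.06  -0.06 -40.  ]
```

>>> send_rows --pt "0.038 -0.014 0 0 0 -4" --pt "0.077 -0.028 0 0 0 -8" --pt "0.115 -0.043 0 0 0 -12" --pt "0.154 -0.057 0 0 0 -16" --pt "0.192 -0.071 0 0 0 -20"

```text
time: 0.93
tool_pos: [0.4147, -0.2281, 0.2349]
tool_rot: [-2.706, -1.593, -0.0]
wrist_force: [1.3, -0.4, 0.2]
width: 0.999
```

```bash
python3 -c "
from h import *
delta([.5135,-.05,.235],1.41)"
```

```text
t 0.93 pos [ 0.4147 -0.2281  0.2349] xyaw 1.0642 z [-6.0e-04  1.6e-03 -1.0e+00] j6 [-0.63 -0.12] F [ 1.31 -0.43  0.18] T [ 0.004 -0.024  0.027] w 0.999
shift [ 2.037e-01 -0.000e+00  1.000e-04] turn deg [ -0.06  -0.08 -19.81]
```

>>> send_rows --pt "0.041 0 0 0 0 -4" --pt "0.082 0 0 0 0 -8" --pt "0.123 0 0 0 0 -12" --pt "0.163 0 0 0 0 -16" --pt "0.2037 0 0 0 0 -20"

```text
time: 1.35
tool_pos: [0.514, -0.0479, 0.235]
tool_rot: [-2.384, -2.043, -0.001]
wrist_force: [1.3, -1.2, 1.2]
width: 1.001
```

>>> send_rows --pt "0 0 0 0 0 0" --pt "0 0 0 0 0 0" --pt "0 0 0 0 0 0"

```text
time: 1.6
tool_pos: [0.5136, -0.0479, 0.2347]
tool_rot: [-2.384, -2.043, 0.001]
wrist_force: [0.1, -0.5, -0.3]
width: 1.003
```

Run:
```python
from h import *
delta([.5135,-.05,.149],1.41)
f=vision.grab_frame("top");s=vision.grab_frame("scene")
crop(f,290,220,160,120,5,"pics/t2.png");crop(s,160,150,160,120,5,"pics/s2.png")
```

```text
t 1.6 pos [ 0.5136 -0.0479  0.2347] xyaw 1.4172 z [-0.0017  0.0015 -1.    ] j6 [-0.21 -0.06] F [ 0.1  -0.48 -0.3 ] T [ 0.    -0.004  0.001] w 1.003
shift [-0.0022  0.0004  0.0857] turn deg [-0.11 -0.07  0.41]
```

View pics/t2.png

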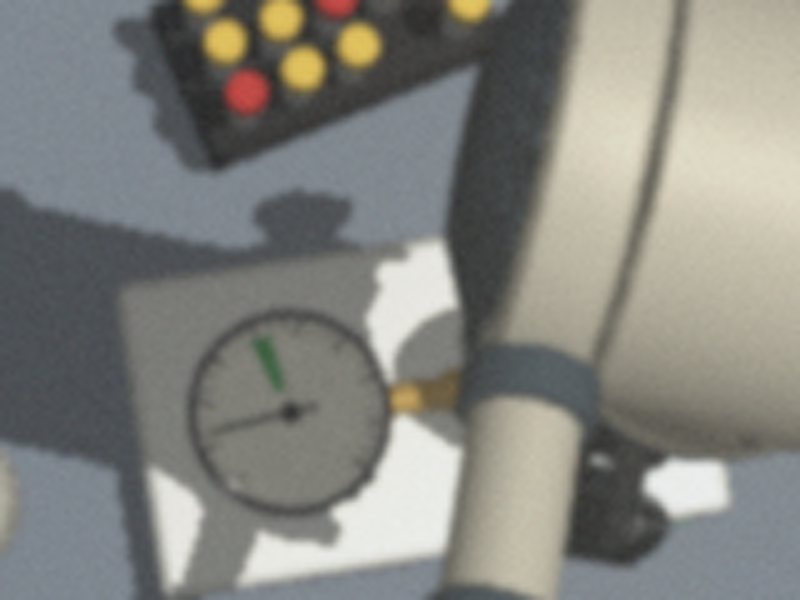

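View pics/s2.png

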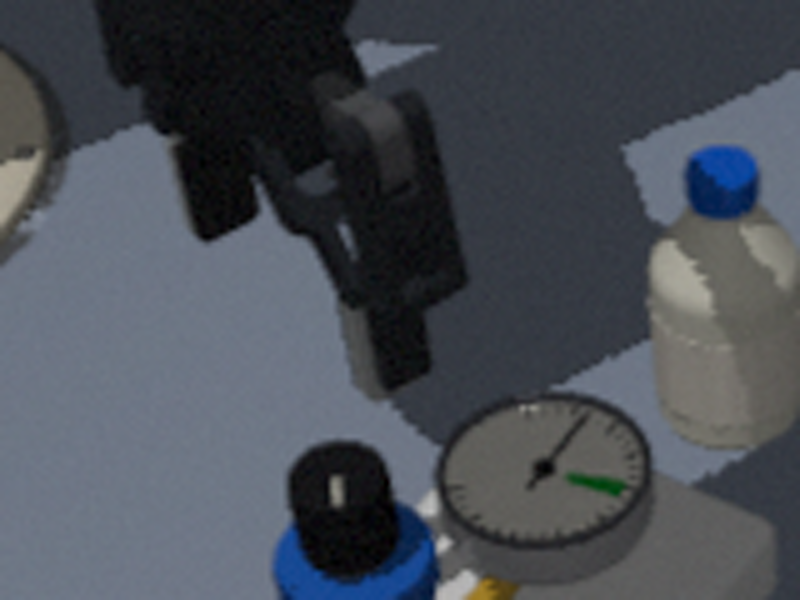

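The gauge stays visible in both views: in the top crop the hub is at (291,412), the needle points left and the green sector is at (267,362). The hand is over the knob. Descending.

>>> send_rows --pt "0 0 0.03 0 0 0" --pt "-0.001 0 0.055 0 0 0" --pt "-0.002 0 0.075 0 0 0" --pt "-0.002 0 0.0855 0 0 0" --pt "-0.002 0 0.0855 0 0 0"

```text
time: 2.12
tool_pos: [0.5113, -0.0518, 0.1474]
tool_rot: [-2.386, -2.036, 0.004]
wrist_force: [-0.9, 0.1, -0.5]
width: 1.0
```

>>> send_rows --pt "0 0 0 0 0 0" --pt "0 0 0 0 0 0"

```text
time: 2.28
tool_pos: [0.5112, -0.0526, 0.148]
tool_rot: [-2.388, -2.034, 0.004]
wrist_force: [-0.2, -0.0, 1.3]
width: 0.998
```

Run:
```python
from h import *
delta([.5135,-.05,.149],1.41)
```

```text
t 2.28 pos [ 0.5112 -0.0526  0.148 ] xyaw 1.411 z [-0.0049  0.0021 -1.    ] j6 [-0.22 -0.06] F [-0.15 -0.04  1.29] T [-0.026 -0.031  0.074] w 0.998
shift [ 0.0029  0.0018 -0.0011] turn deg [-0.3  -0.08  0.06]
```

>>> send_rows --pt "0.003 0.002 -0.002 -0.3 0 0" --pt "0.003 0.002 -0.002 -0.3 0 0" --pt "0.003 0.002 -0.002 -0.3 0 0"

```text
time: 2.53
tool_pos: [0.5142, -0.05, 0.1508]
tool_rot: [2.391, 2.037, 0.003]
wrist_force: [-0.1, 0.7, -0.8]
width: 1.0
```

Run:
```python
from h import *
delta([.5135,-.05,.1495],1.41)
s=vision.grab_frame("scene");crop(s,180,175,140,105,5,"pics/s3.png")
```

```text
t 2.53 pos [ 0.5142 -0.05    0.1508] xyaw 1.4112 z [ 2.e-03  9.e-04 -1.e+00] j6 [-0.21 -0.05] F [-0.08  0.73 -0.76] T [-0.04  -0.018 -0.02 ] w 1.0
shift [-0.0001 -0.0007  0.0013] turn deg [ 0.1  -0.07  0.07]
```

View pics/s3.png

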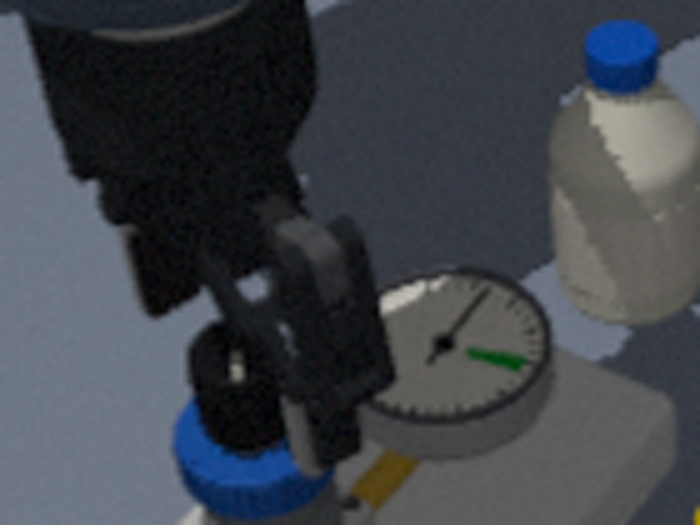

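The fingers straddle the knob (near pad at 310,440, knob at 235,385). Closing now.

>>> send_rows --pt "0 0 0.001 0 0 0" --pt "0 0 0.001 0 0 0" --pt "0 0 0.001 0 0 0" --pt "0 0 0.001 0 0 0" --pt "0 0 0.001 0 0 0" --fingers 0.024

```text
time: 3.0
tool_pos: [0.5141, -0.0499, 0.1497]
tool_rot: [2.391, 2.037, 0.003]
wrist_force: [-3.6, 0.5, 7.8]
width: 0.357
```

>>> send_rows --pt "0 0 0 0 0 0" --pt "0 0 0 0 0 0" --pt "0 0 0 0 0 0"

```text
time: 3.25
tool_pos: [0.5141, -0.0499, 0.1498]
tool_rot: [2.391, 2.037, 0.003]
wrist_force: [-1.9, -0.3, 3.8]
width: 0.356
```

Run:
```python
from h import *
delta([.5135,-.05,.1495],1.41)
s=vision.grab_frame("scene");crop(s,180,175,140,105,5,"pics/s4.png")
```

```text
t 3.25 pos [ 0.5141 -0.0499  0.1498] xyaw 1.4112 z [ 0.0016  0.001  -1.    ] j6 [-0.21 -0.05] F [-1.86 -0.35  3.83] T [0.032 0.228 0.036] w 0.356
shift [-0.0002 -0.0005  0.0003] turn deg [ 0.08 -0.07  0.07]
```

View pics/s4.png

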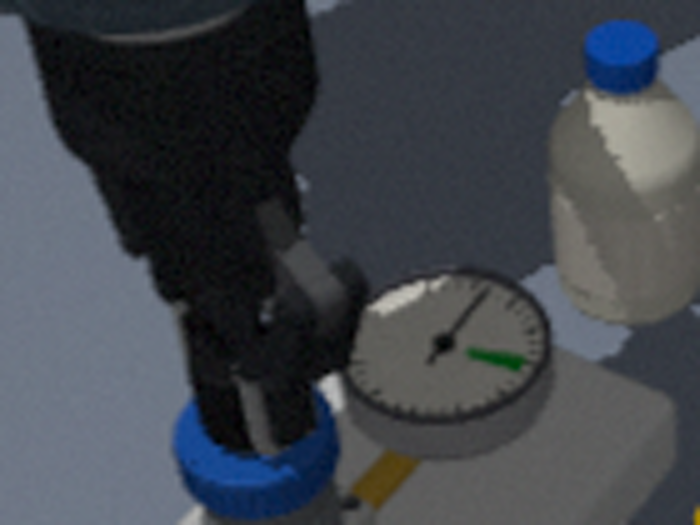

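The fingers hold the knob at about 30 mm opening with only 2 N of side force, so the centring is good. I'll turn clockwise 30° first and check.

>>> send_rows --pt "0 0 0 0 0 6" --pt "0 0 0 0 0 12" --pt "0 0 0 0 0 18" --pt "0 0 0 0 0 24" --pt "0 0 0 0 0 30"

```text
time: 3.72
tool_pos: [0.5149, -0.0503, 0.1499]
tool_rot: [2.84, 1.341, 0.005]
wrist_force: [5.6, -3.3, -3.2]
width: 0.356
```

```bash
cat >> h.py <<'E'
def looks(tag):
    f=vision.grab_frame("top");s=vision.grab_frame("scene")
    k=8
    A=cv2.resize(f[272:332,318:378,::-1],None,fx=6.5,fy=6.5,interpolation=cv2.INTER_CUBIC)
    B=cv2.resize(s[220:275,235:305,::-1],None,fx=5.5,fy=5.5,interpolation=cv2.INTER_CUBIC)
    H=max(A.shape[0],B.shape[0]);p=lambda x:cv2.copyMakeBorder(x,0,H-x.shape[0],0,0,0)
    cv2.imwrite(f"pics/{tag}.png",np.hstack([p(A),p(B)]))
    # needle angle in top view
    g=np.array([.4954,.0474])
    G=cv2.cvtColor(np.ascontiguousarray(f),cv2.COLOR_RGB2HSV)
    c=proj("top",[*g,.095]);
    v=G[:,:,2].astype(np.float32)
    an=np.radians(np.arange(-180,180,1.0));prof=[]
    for q in an:
        uv=np.array([proj("top",[g[0]+r*np.cos(q),g[1]+r*np.sin(q),.095]) for r in np.arange(.009,.024,.001)]).astype(np.float32)
        prof.append(cv2.remap(v,uv[:,:1],uv[:,1:],cv2.INTER_LINEAR).mean())
    prof=np.array(prof);i=prof.argsort()[:6];print("needle darkest deg",np.degrees(an[i]).round(0),prof[i].round(0),"median",np.median(prof).round(0))
    m=cv2.inRange(G,(40,60,30),(85,255,255));ys,xs=np.nonzero(m[265:335,315:380])
    if len(xs):
        p=onz("top",xs.mean()+315,ys.mean()+265,.095)[:2]-g;print("green deg",np.degrees(np.arctan2(p[1],p[0])).round(1),len(xs))
E
python3 - <<'E'
from h import *
st();looks("g1")
E
```

```text
t 3.72 pos [ 0.5149 -0.0503  0.1499] xyaw 0.8826 z [ 3.2e-03  3.0e-04 -1.0e+00] j6 [-0.21  0.47] F [ 5.58 -3.34 -3.22] T [-0.622 -0.773  0.146] w 0.356Traceback (most recent call last):
  File "<stdin>", line 2, in <module>
  File "h.py", line 35, in looks
    uv=np.array([proj("top",[g[0]+r*np.cos(q),g[1]+r*np.sin(q),.095]) for r in np.arange(.009,.024,.001)]).astype(np.float32)
                 ~~~~^^^^^^^^^^^^^^^^^^^^^^^^^^^^^^^^^^^^^^^^^^^^^^^^
  File "h.py", line 9, in proj
    c=vision.get_calibration(n);K=np.array(c["intrinsics"]);T=np.array(c["cam_to_world"])
ValueError: time passes only in moves, steps and waits
```

View pics/g1.png

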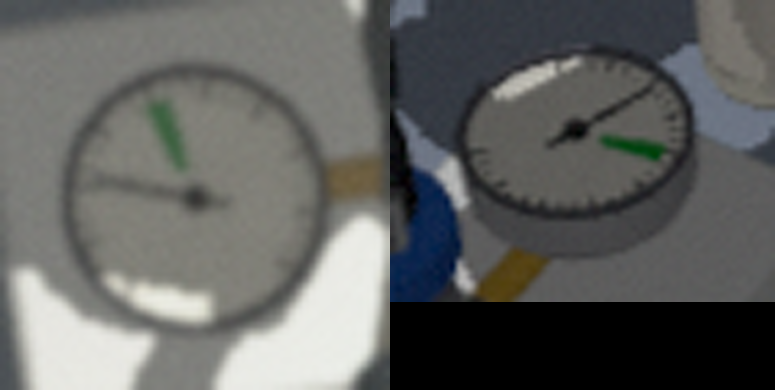

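The needle moved clockwise by about 22–24°. It now stands at about 11° above left, and green is at about 66°, so the knob needs about 69° more.

>>> send_rows --pt "0 0 0 0 0 7" --pt "0 0 0 0 0 14" --pt "0 0 0 0 0 21" --pt "0 0 0 0 0 28" --pt "0 0 0 0 0 34"

```text
time: 4.23
tool_pos: [0.5156, -0.0512, 0.1499]
tool_rot: [3.108, 0.445, 0.007]
wrist_force: [3.5, -9.8, -3.6]
width: 0.354
```

```bash
python3 - <<'E'
s=open('h.py').read()
s=s.replace("def ray(","_c={}\ndef cal(n):\n    if n not in _c:_c[n]=vision.get_calibration(n)\n    return _c[n]\ndef ray(",1).replace("c=vision.get_calibration(n);","c=cal(n);")
open('h.py','w').write(s)
E
python3 - <<'E'
from h import *
st();looks("g2")
E
```

```text
t 4.23 pos [ 0.5156 -0.0512  0.1499] xyaw 0.2844 z [ 0.0044 -0.0011 -1.    ] j6 [-0.21  1.07] F [ 3.47 -9.84 -3.55] T [-1.666 -0.45   0.059] w 0.354
needle darkest deg [53. 52. 54. 51. 55. 50.] [ 99.  99. 100. 100. 101. 101.] median 128.0
green deg 23.5 22
```

View pics/g2.png

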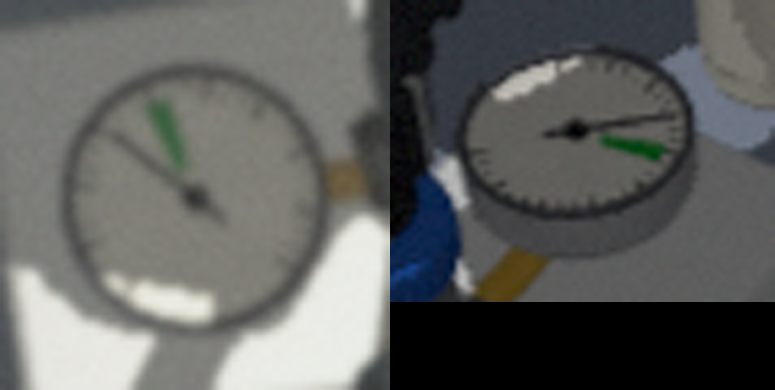

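The needle is at 52.5° and green at 23.5°, so the knob needs about 36° more. The side force indicates the true axis is slightly towards -y, so I'll ease the tool that way while turning.

>>> send_rows --pt "0 0.0005 0 0 0 7" --pt "-0.0005 0.001 0 0 0 14" --pt "-0.001 0.001 0 0 0 20" --pt "-0.001 0.001 0 0 0 26" --pt "-0.001 0.001 0 0 0 32"

```text
time: 4.75
tool_pos: [0.5156, -0.0524, 0.1499]
tool_rot: [3.111, -0.434, 0.009]
wrist_force: [4.3, -0.5, -3.3]
width: 0.352
```

Run:
```python
from h import *
st();looks("g3")
```

```text
t 4.75 pos [ 0.5156 -0.0524  0.1499] xyaw -0.2771 z [ 0.0056 -0.0011 -1.    ] j6 [-0.22  1.63] F [ 4.34 -0.54 -3.28] T [-0.199 -0.598  0.031] w 0.352
needle darkest deg [26. 27. 25. 28. 24. 29.] [86. 86. 87. 87. 88. 89.] median 128.0
green deg 22.2 9
```

View pics/g3.png

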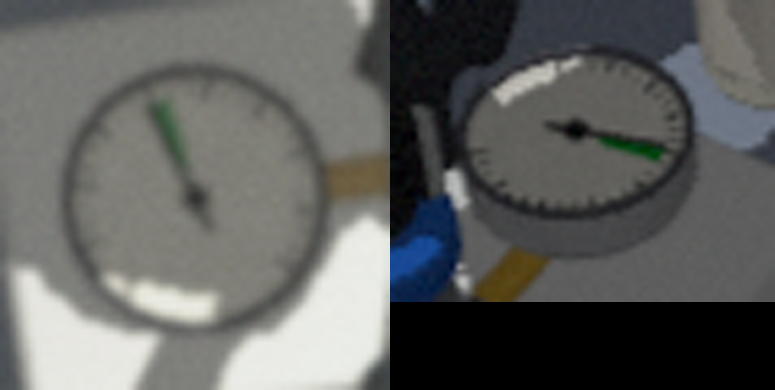

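The needle sits near the anticlockwise edge of the green, so it needs about 4° more, or 5–6° of knob.

>>> send_rows --pt "-0.0005 0 0 0 0 3" --pt "-0.001 0 0 0 0 6" --pt "-0.001 0 0 0 0 6" --pt "-0.001 0 0 0 0 6"

```text
time: 5.18
tool_pos: [0.5155, -0.0526, 0.1499]
tool_rot: [3.086, -0.586, 0.012]
wrist_force: [6.3, -3.6, -5.7]
width: 0.354
```

Run:
```python
from h import *
st();looks("g4")
```

```text
t 5.18 pos [ 0.5155 -0.0526  0.1499] xyaw -0.375 z [ 0.0073 -0.0017 -1.    ] j6 [-0.22  1.73] F [ 6.34 -3.61 -5.73] T [-0.556 -0.982 -0.03 ] w 0.354
needle darkest deg [24. 23. 25. 22. 26. 21.] [86. 86. 86. 87. 88. 88.] median 128.0
green deg 23.2 6
```

View pics/g4.png

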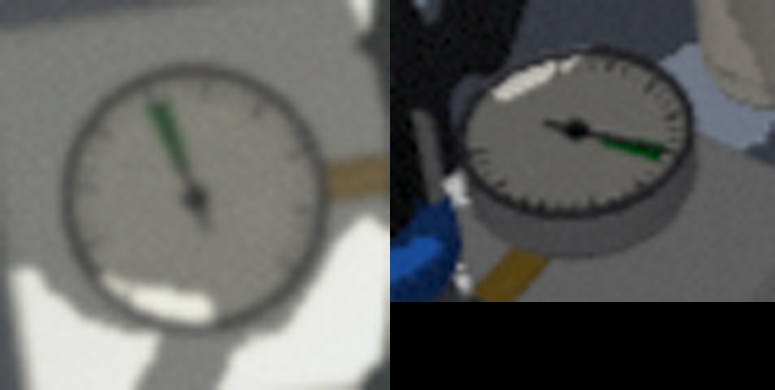

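The needle now lies inside the green at about 23.5°, against 23.3° for green. Releasing the knob and re-checking.

>>> send_rows --pt "0 0 0 0 0 0" --pt "0 0 0 0 0 0" --pt "0 0 0 0 0 0" --pt "0 0 0 0 0 0" --pt "0 0 0 0 0 0" --fingers 0.0854

```text
time: 5.7
tool_pos: [0.5153, -0.0525, 0.1499]
tool_rot: [3.087, -0.584, 0.011]
wrist_force: [-0.9, 0.1, -0.5]
width: 1.0
```

Run:
```python
from h import *
st();looks("g5")
s=vision.grab_frame("scene");crop(s,235,220,70,55,11,"pics/g5s.png")
```

```text
t 5.7 pos [ 0.5153 -0.0525  0.1499] xyaw -0.3739 z [ 0.0069 -0.0016 -1.    ] j6 [-0.22  1.73] F [-0.91  0.11 -0.47] T [-0.023  0.071  0.009] w 1.0
needle darkest deg [24. 25. 23. 26. 22. 27.] [87. 87. 88. 88. 89. 90.] median 128.0
green deg 23.5 5
```

View pics/g5s.png

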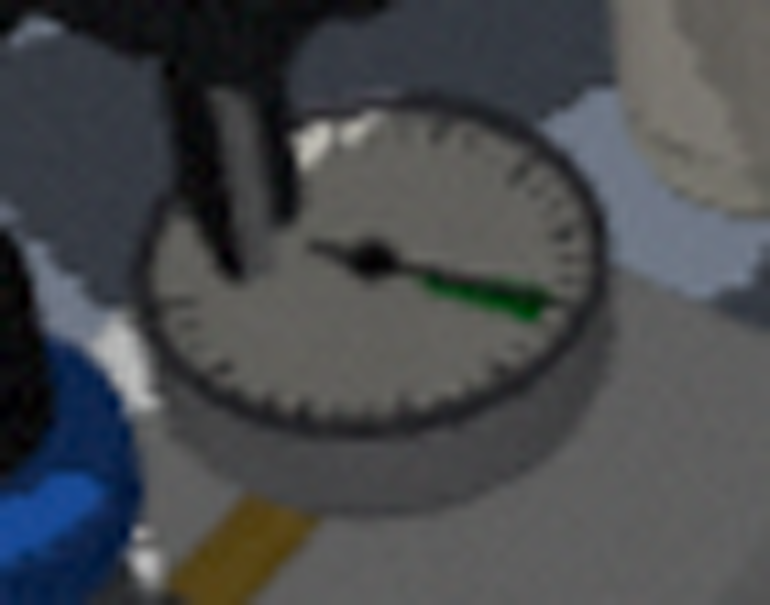

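View pics/g5.png

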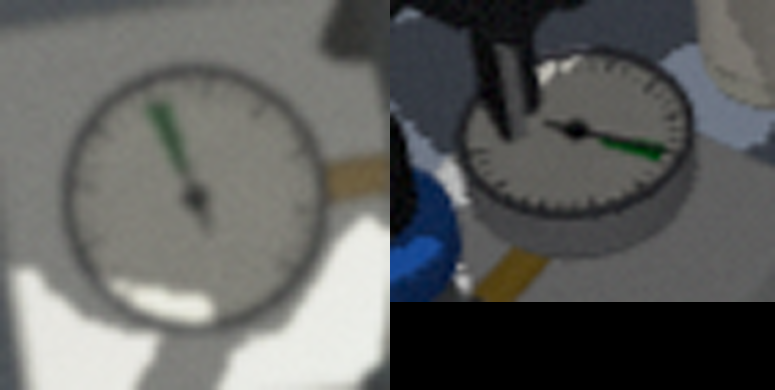

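The needle stands inside the green after release: about 24° in the top view against 23.3°, and in the scene view it crosses the sector slightly on the anticlockwise side, within tolerance. Next I rotate back 90° and lower onto the ring.

>>> send_rows --pt "0 0 0 0 0 -7" --pt "0 0 0 0 0 -14" --pt "0 0 0 0 0 -21" --pt "0 0 0 0 0 -28" --pt "0 0 0 0 0 -35"

```text
time: 6.27
tool_pos: [0.5154, -0.0526, 0.1499]
tool_rot: [3.116, 0.38, 0.011]
wrist_force: [0.7, 0.5, 0.1]
width: 0.997
```

>>> send_rows --pt "0 0 0 0 0 -7" --pt "0 0 0 0 0 -14" --pt "0 0 0 0 0 -21" --pt "0 0 0 0 0 -28" --pt "0 0 0 0 0 -35"

```text
time: 6.68
tool_pos: [0.5154, -0.0525, 0.15]
tool_rot: [2.852, 1.308, 0.009]
wrist_force: [-0.6, 0.0, -0.5]
width: 1.0
```

>>> send_rows --pt "0 0 0 0 0 -7" --pt "0 0 0 0 0 -14" --pt "0 0 0 0 0 -20" --pt "0 0 0 0 0 -20"

```text
time: 7.02
tool_pos: [0.5153, -0.0525, 0.1499]
tool_rot: [2.575, 1.79, 0.007]
wrist_force: [0.9, -0.1, 0.2]
width: 1.0
```

Run:
```python
from h import *
delta([.514,-.0522,.114],1.2)
```

```text
t 7.02 pos [ 0.5153 -0.0525  0.1499] xyaw 1.2149 z [ 0.0069 -0.0016 -1.    ] j6 [-0.22  0.14] F [ 0.91 -0.06  0.19] T [-0.009 -0.05  -0.021] w 1.0
shift [-0.0002 -0.0016  0.0359] turn deg [ 0.4  -0.05  0.85]
```

>>> send_rows --pt "0 -0.0016 0.01 0.4 0 0" --pt "0 -0.0016 0.02 0.4 0 0" --pt "0 -0.0016 0.03 0.4 0 0" --pt "0 -0.0016 0.036 0.4 0 0" --pt "0 -0.0016 0.036 0.4 0 0"

```text
time: 7.43
tool_pos: [0.5131, -0.0518, 0.1121]
tool_rot: [-2.579, -1.79, 0.002]
wrist_force: [0.9, 0.8, -0.3]
width: 1.0
```

Run:
```python
from h import *
delta([.514,-.0522,.114],1.2)
s=vision.grab_frame("scene");crop(s,180,175,140,105,5,"pics/r1.png")
```

```text
t 7.43 pos [ 0.5131 -0.0518  0.1121] xyaw 1.2137 z [-0.0024  0.0014 -1.    ] j6 [-0.22  0.14] F [ 0.86  0.83 -0.28] T [ 0.008 -0.044 -0.043] w 1.0
shift [-0.      0.0009 -0.0019] turn deg [-0.16 -0.03  0.78]
```

View pics/r1.png

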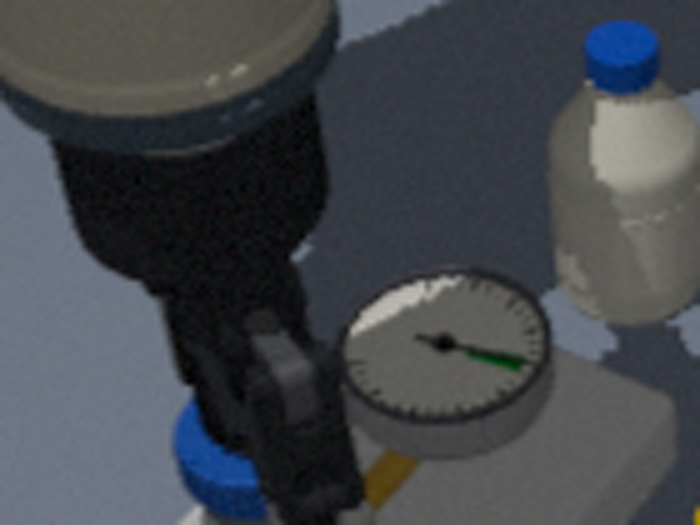

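The fingers are beside the ring (near finger at 310,460) and the needle is still in the green. Correcting the small offset, then closing.

>>> send_rows --pt "0 0.001 -0.002 -0.15 0 0" --pt "0 0.001 -0.002 -0.15 0 0" --pt "0 0.001 -0.002 -0.15 0 0"

```text
time: 7.73
tool_pos: [0.5148, -0.0523, 0.1153]
tool_rot: [2.58, 1.791, 0.002]
wrist_force: [-0.5, -0.1, 0.5]
width: 1.001
```

>>> send_rows --pt "0 0 0 0 0 0" --pt "0 0 0 0 0 0" --pt "0 0 0 0 0 0" --pt "0 0 0 0 0 0" --pt "0 0 0 0 0 0" --fingers 0.04

```text
time: 8.15
tool_pos: [0.5137, -0.0519, 0.1159]
tool_rot: [-2.58, -1.791, -0.001]
wrist_force: [-8.6, 3.8, 19.7]
width: 0.589
```

Run:
```python
from h import *
delta([.514,-.0522,.114],1.2)
looks("r2")
```

```text
t 8.15 pos [ 0.5137 -0.0519  0.1159] xyaw 1.2138 z [ 2.e-04  7.e-04 -1.e+00] j6 [-0.22  0.14] F [-8.61  3.82 19.71] T [ 0.699  1.911 -0.016] w 0.589
shift [-0.0002  0.0004  0.0019] turn deg [-0.   -0.04  0.79]
needle darkest deg [24. 25. 23. 26. 22. 27.] [86. 86. 87. 87. 88. 89.] median 129.0
green deg 24.0 8
```

>>> send_rows --pt "0 0 0 0 0 2" --pt "0 0 0 0 0 4" --pt "0 0 0 0 0 6" --pt "0 0 0 0 0 8"

```text
time: 8.58
tool_pos: [0.5136, -0.0519, 0.1161]
tool_rot: [-2.7, -1.605, -0.001]
wrist_force: [-0.7, -0.4, 5.0]
width: 0.588
```

```bash
python3 -c "
from h import *
st()"
```

```text
t 8.58 pos [ 0.5136 -0.0519  0.1161] xyaw 1.0725 z [ 2.e-04  7.e-04 -1.e+00] j6 [-0.22  0.28] F [-0.65 -0.4   5.01] T [0.303 0.523 0.134] w 0.588
```

>>> send_rows --pt "0 0 0 0 0 2" --pt "0 0 0 0 0 4" --pt "0 0 0 0 0 6" --pt "0 0 0 0 0 8"

```text
time: 8.92
tool_pos: [0.5136, -0.0519, 0.1162]
tool_rot: [-2.807, -1.41, -0.001]
wrist_force: [0.8, -0.3, -0.5]
width: 0.591
```

```bash
python3 -c "
from h import *
st()"
```

```text
t 8.92 pos [ 0.5136 -0.0519  0.1162] xyaw 0.9312 z [ 1.e-04  7.e-04 -1.e+00] j6 [-0.22  0.42] F [ 0.82 -0.27 -0.48] T [0.179 0.255 0.158] w 0.591
```

Torque is about 0.13–0.16 N·m, close to the friction alone. Continuing.

>>> send_rows --pt "0 0 0 0 0 2" --pt "0 0 0 0 0 4" --pt "0 0 0 0 0 6" --pt "0 0 0 0 0 8"

```text
time: 9.25
tool_pos: [0.5136, -0.0518, 0.1162]
tool_rot: [-2.899, -1.209, -0.001]
wrist_force: [0.7, -0.3, -2.0]
width: 0.586
```

```bash
python3 -c "
from h import *
st()"
```

```text
t 9.25 pos [ 0.5136 -0.0518  0.1162] xyaw 0.7899 z [ 1.e-04  8.e-04 -1.e+00] j6 [-0.22  0.56] F [ 0.65 -0.29 -2.03] T [0.271 0.091 0.156] w 0.586
```

>>> send_rows --pt "0 0 0 0 0 2" --pt "0 0 0 0 0 4" --pt "0 0 0 0 0 6" --pt "0 0 0 0 0 8"

```text
time: 9.58
tool_pos: [0.5136, -0.0518, 0.1161]
tool_rot: [-2.977, -1.001, -0.0]
wrist_force: [0.7, 0.4, -0.7]
width: 0.588
```

```bash
python3 -c "
from h import *
st()"
```

```text
t 9.58 pos [ 0.5136 -0.0518  0.1161] xyaw 0.6488 z [ 0.e+00  8.e-04 -1.e+00] j6 [-0.22  0.7 ] F [ 0.74  0.36 -0.73] T [0.229 0.065 0.28 ] w 0.588
```

>>> send_rows --pt "0 0 0 0 0 2" --pt "0 0 0 0 0 4" --pt "0 0 0 0 0 6"

```text
time: 9.83
tool_pos: [0.5136, -0.0518, 0.1162]
tool_rot: [-3.026, -0.842, -0.0]
wrist_force: [0.8, -0.3, -2.0]
width: 0.588
```

```bash
python3 -c "
from h import *
st()"
```

```text
t 9.83 pos [ 0.5136 -0.0518  0.1162] xyaw 0.5425 z [ 0.e+00  8.e-04 -1.e+00] j6 [-0.22  0.81] F [ 0.77 -0.34 -2.  ] T [0.261 0.072 0.364] w 0.588
```

Torque is climbing (0.16, 0.28, 0.36). A little more should bring it to about 0.42.

>>> send_rows --pt "0 0 0 0 0 1.5" --pt "0 0 0 0 0 3"

```text
time: 10.0
tool_pos: [0.5136, -0.0518, 0.1162]
tool_rot: [-3.047, -0.76, -0.0]
wrist_force: [1.0, -0.8, -1.0]
width: 0.588
```

```bash
python3 -c "
from h import *
st();looks('r3')"
```

```text
t 10.0 pos [ 0.5136 -0.0518  0.1162] xyaw 0.489 z [ 1.e-04  8.e-04 -1.e+00] j6 [-0.22  0.86] F [ 1.02 -0.81 -0.95] T [0.336 0.112 0.378] w 0.588
needle darkest deg [24. 25. 23. 26. 22. 27.] [87. 87. 87. 88. 88. 90.] median 129.0
green deg 23.5 6
```

View pics/r3.png

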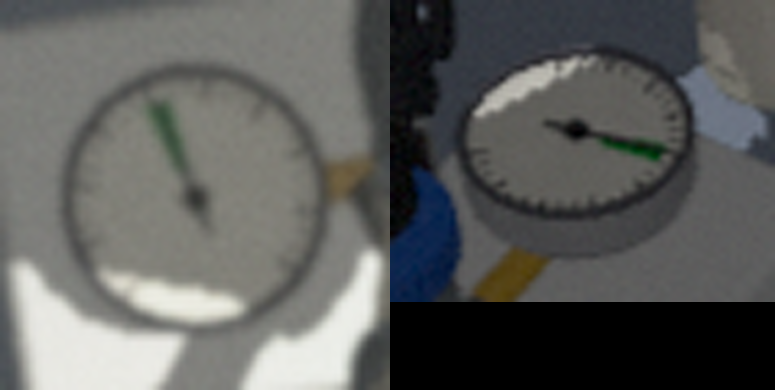

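Torque is about 0.38–0.42 N·m, mid-way in the best band, and the needle is unchanged in the green. Letting go and moving up.

>>> send_rows --pt "0 0 0 0 0 0" --pt "0 0 0 0 0 0" --pt "0 0 0 0 0 0" --pt "0 0 0 0 0 0" --pt "0 0 0 0 0 0" --fingers 0.0854

```text
time: 10.52
tool_pos: [0.5136, -0.0518, 0.1162]
tool_rot: [-3.047, -0.762, -0.0]
wrist_force: [-0.4, -0.6, -0.7]
width: 0.998
```

>>> send_rows --pt "0 0 -0.02 0 0 0" --pt "0 0 -0.045 0 0 0" --pt "0 0 -0.075 0 0 0" --pt "0 0 -0.105 0 0 0" --pt "0 0 -0.13 0 0 0"

```text
time: 10.93
tool_pos: [0.5137, -0.0519, 0.2483]
tool_rot: [-3.048, -0.762, -0.002]
wrist_force: [0.4, 0.1, 0.1]
width: 0.996
```

>>> send_rows --pt "0 0 0 0 0 0" --pt "0 0 0 0 0 0" --pt "0 0 0 0 0 0"

```text
time: 11.18
tool_pos: [0.5133, -0.0518, 0.2477]
tool_rot: [-3.047, -0.762, -0.001]
wrist_force: [0.3, 0.2, -0.5]
width: 1.003
```

```bash
python3 -c "
from h import *
st();looks('e1')
s=vision.grab_frame('scene');cv2.imwrite('pics/e1s.png',s[:,:,::-1])"
```

```text
t 11.18 pos [ 0.5133 -0.0518  0.2477] xyaw 0.4901 z [ 6.e-04  7.e-04 -1.e+00] j6 [-0.22  0.86] F [ 0.31  0.25 -0.51] T [0.009 0.024 0.028] w 1.003
needle darkest deg [24. 23. 25. 22. 26. 21.] [87. 88. 88. 88. 89. 90.] median 127.0
green deg 22.8 4
```

View pics/e1.png

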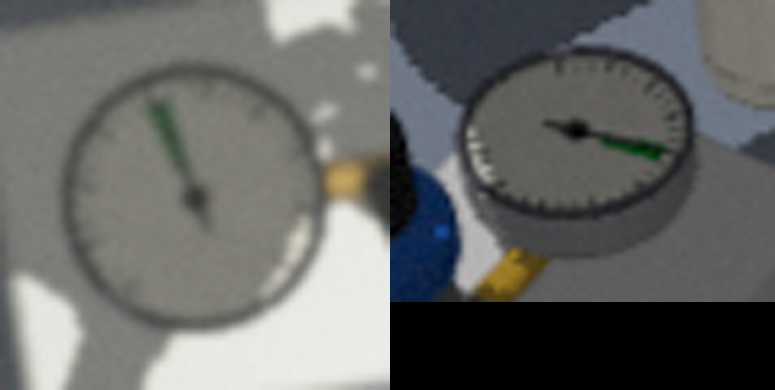

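View pics/e1s.png

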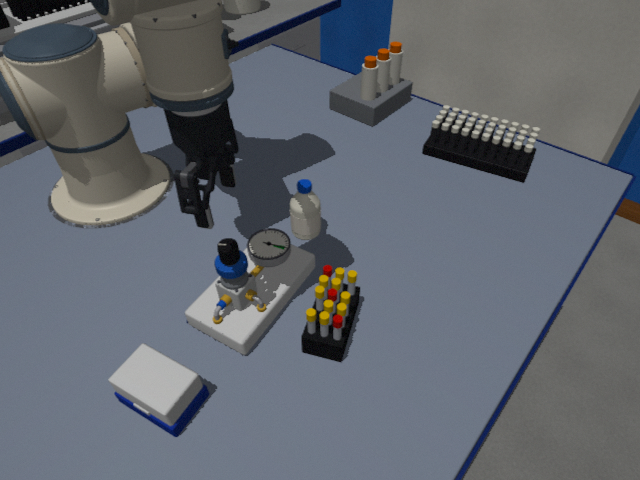

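The needle lies in the green, the hand is clear above the knob (229,250), and the tip box, rack and bottle stand where they were. Handing in.

```bash
python3 -c "
from rig import sign_off
print(sign_off())"
```

```text
the job is handed in; nothing more can be done
None
```

I turned the knob clockwise about 102° in one grip until the needle stood in the green, with the lock ring untouched. I let go, checked the needle, then tightened the ring clockwise about 41° and handed the job in with the hand clear, at about 11 s.

- **Ring torque:** it read about 0.15 N·m while running free, then 0.28, 0.36 and 0.38. From these I estimate about 0.4 N·m at the end, inside the best band. I could not measure the collet force directly.
- **Needle:** in the top view it stood at about 23.5°, with the green's middle at about 23.3°, the same after tightening and after letting go. The scene view put it slightly anticlockwise of the middle, by up to about 4°. That may be because the needle sits above the dial. Either way it is within the 8.6° allowed.
- **Bystanders and hand:** the tip box, tube rack and bottle looked unmoved in the last picture. The open hand was well above the knob with no contact force.
- **Disagreement:** the two cameras differed by 2–3 mm on the regulator's axis. I used the mean and corrected it from the side forces while gripping.

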